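# Raise the enclosure sash to its working-height pointer

## Robot

A 6-joint arm with a two-finger parallel gripper is mounted at the origin on the work surface. World frame = base frame: x ahead of the robot, y to its left, z up, the work surface at z = 0. Lengths are in m, angles in rad, forces in N, time in s.
With the tool pointing down it reaches from about 0.3 to 0.775 m from the base axis. Payload 14.6 kg.
Tool frame: the origin (TCP) lies midway between the tips of the shut fingers; the grasp point (between the pads) lies 19 mm behind it (ctrl.grip_depth is the distance from the TCP to the grasp point, in m); z points along the fingers, x is the direction in which the jaws open and shut, and the axes are right-handed (so a half turn about z gives the same grasp; the last joint's range is limited). The gripper opens to 94 mm and grips with 3 to 60 N. Pads are 16 mm wide; open, the fingers measure 119 mm over their backs; the gripper's body (75 mm by 177 mm) begins 78 mm behind the grasp point.
Start: joints at [1.21, 0.3, 1.521, -0, 1.321, -0.067], TCP at [0.159, 0.526, 0.205] pointing down, gripper open.
Joint ranges: [-3.03, 3.03], [-0.79, 2.21], [0.23, 2.52], [-1.04, 4.18], [0, 3.07], [-2.55, 2.55]. Speed limits (rad/s): [2.22, 2.22, 2.57, 3.14, 3.14, 3.14].

## Interface

Orientations are given as [roll, pitch, yaw] about the fixed x, y, z axes, in that order (R = Rz(yaw) Ry(pitch) Rx(roll)).
In Python, from station import ctrl gives the robot as it stands.
- The arm moves only by the tool play_rows, never from a script. Its argument "steps" is a list that holds one entry, the list of rows, each a list of 7 numbers: the shift along the tool's x, y, z in cm, then the turn, a rotation vector about the tool's x, y, z in rad, then the opening, from 0 (shut) to 1 (fully open). In form: [[[x, y, z, ax, ay, az, hand], ...]]. A call has 1 to 20 rows; each row is the pose to reach, as a shift and turn from the pose measured when the call began, along the tool's axes at that moment; what a row does not reach only later rows make up. A row lasts 1/12 s, in which the tool goes at most 41.7 mm and 7.16 degrees, less where a joint would pass 70% of its speed; a pose out of reach is approached as far as the arm can. A call with a gripper value outside its range is refused whole. The fingers move at their own pace and stop on an object; "force" is the grip in N (left out, the last holds). Time passes only in rows, so rows that repeat a pose let the fingers close. It gives the time, the measured TCP pose, the force and the opening at its end, in the units of the state.
- ctrl.get_obs(): the state, without advancing time (a new reading comes with each control period).
- ctrl.camera(name): name is "side" or "top" or "wrist"; returns a dict with "frame" (384x512x3 uint8, blue, green, red), "fovy" (degrees; the focal length in pixels is half the picture's height over the tangent of half this angle, whatever the lens; pixels are square), "cx", "cy" (the principal point, pixels), "world_to_cam" (4x4, takes a point from world to camera coordinates). Camera axes: x right, y up, looking along -z (the intrinsics and any distortion apply to the point x, -y, -z); pixel columns grow to the right and rows downward; lengths in m; the calibration is good to about 2 mm. A picture is of the moment at which its call begins. There is no depth.
- ctrl.hand_in(): hands the job in, once; it reports no verdict.
The state is a dict: "time_s": time; "qpos": joint angles; "joint_vel": joint speeds; "tau": joint torques, N m; "ee_pos": TCP position; "eef_rot": TCP orientation; "force": force on the tool from outside, world axes, zero at the start; "moment": the same for the moment, N m; "grip_width": finger opening in m.
Only numpy, scipy, OpenCV 4.12 (cv2) and the standard library are available. Lean on these libraries where they do the work, as an engineer would, in place of code of your own. Each camera call takes 0.05 s, during which the arm holds its last target. There are 200 camera calls.

## Task

Push the clear sliding sash of the extraction enclosure up with the fingertips from beneath its lip, smoothly and without gripping it, until the underside of the lip is level with the tip of the black pointer on the right-hand post. Leave the sash standing there and take the hand away from it. Leave the pointer and everything else on the bench where it is, and pick nothing up.

Things in the scene. Friction and masses are not known exactly. Their poses are not given: they have to be found in the camera images.
- enclosure: fixed extraction enclosure, clear panes, 500 wide, 250 deep, 280 mm high, behind two aluminium posts (40 wide, 36 deep, 500 mm high, 420 mm apart) joined by a beam on top (534 mm). Origin: on the bench, midway between the posts, at their front faces; x into the enclosure (within 0.15 rad of the robot's x), y to the left post, z up. White floor inside 8 mm high; no sill in front. Its contents are fixed
- sash (a joint): height of the clear sliding sash between the posts, m, growing upward: 0 with the lip's underside 20 mm over the bench, to 0.225. Counterweighted: it stays wherever it is left and needs about 4 to 5 N to move up or down; it runs true wherever along its lip it is pushed
- lip (a point): middle of the front lower edge of the sash's lip, moving with the sash; axes as the enclosure's. The lip is a ledge along the foot of the sash, 412 mm long in y, 14 mm thick (this point is at its underside), its front edge 30 mm out from the posts towards the robot; the sash's upright face is 38 mm behind this point. The underside is 50 mm deep, with free space below down to the bench
- sash_edge: black rubber edging that forms the lower 10 mm of the lip, its underside and front; origin: on its underside, 30 mm behind lip
- sash_rail: aluminium angle that forms the lip's top face (14 mm above the lip's underside) and the foot of the sash's upright face; origin as sash_edge's
- pointer_tip (a point): tip of the black working-height pointer: a 22 mm high slide with a thumbscrew, clamped on the front of the right-hand post (seen from the robot) beside a ruled strip. Its wedge points left, to within 6 mm of the lip's end; this point is the wedge's tip, at mid-height of the slide, which stands out 26 mm from the post. Its height differs from run to run (160 to 235 mm over the bench)
- dispenser: square white plastic solvent bottle with a round steel pump cap, 56 x 56 x 126 mm high, standing on the bench in front of the enclosure, left or right of the middle; origin: centre of its underside
- screwdrivers: round black stand, diameter 84 mm, with a ring of upright watchmaker's screwdrivers, 106 mm high overall, standing on the bench in front of the enclosure, on the other side from the bottle; origin: centre of its underside
- holder: round black movement holder with a copper-coloured watch movement on it, diameter 48 mm, 19 mm high, lying on the bench in front of the enclosure; origin: centre of its underside
- loupe: small black conical eyeglass loupe, diameter 34 mm, 26 mm high, standing on the bench in front of the enclosure; origin: centre of its underside
- dust_cover: clear dust cover with a black knob, diameter 72 mm, 52 mm high, on the bench in front of the enclosure; origin: centre of its underside
- oil_cups: black bar with four small oil cups, 95 x 34 x 20 mm, on the bench in front of the enclosure; origin: centre of its underside

How it is judged:
By the outcome, as a careful person would: the job done as asked, in the order asked, and still so for the second after the job is handed in, with the robot touching nothing.
It also fails if it takes over 42 s, if anything falls off the work surface, if the arm or the gripper's body presses on something with over 40 N, if the wrist force passes 120 N, or if a joint passes its speed limit or range.

## Working session

There is one attempt and no reset: what is moved stays moved. The work goes in short steps, Python scripts to look and compute and a tool call to move; the robot and the scene stay as the last step left them, time stands still between calls to the robot, and variables do not carry over. Pictures are saved under pics/ and viewed, about 8 in all and at most 12, crops included, and the job is handed in when it is done.

Besides the shell and the picture viewer there is one more tool, called after "Request:" as name(argument=value, ...) on one line, values as JSON. play_rows: Moves the arm, as the interface text tells. Its arguments: {"type":"object","properties":{"steps":{"type":"array"},"force":{"type":"number"}},"required":["steps"]}

```bash
ls; mkdir -p pics; cat > h.py <<'E'
import numpy as np, cv2
from station import ctrl
def cam(n,save=None):
    c=ctrl.camera(n)
    if save: cv2.imwrite('pics/'+save,c['frame'])
    return c
def K(c):
    f=c['frame'].shape[0]/2/np.tan(np.radians(c['fovy'])/2); return f,c['cx'],c['cy']
def ray(c,u,v):
    f,cx,cy=K(c); M=np.array(c['world_to_cam']); d=np.array([(u-cx)/f,-(v-cy)/f,-1.])
    R=M[:3,:3]; return -R.T@M[:3,3], R.T@d
def onplane(c,u,v,ax,val):
    o,d=ray(c,u,v); return o+d*(val-o[ax])/d[ax]
def proj(c,p):
    f,cx,cy=K(c); M=np.array(c['world_to_cam']); q=M[:3,:3]@np.array(p)+M[:3,3]
    return np.array([cx+f*q[0]/-q[2], cy-f*q[1]/-q[2]])
def tri(c1,p1,c2,p2):
    o1,d1=ray(c1,*p1);o2,d2=ray(c2,*p2)
    s=np.linalg.lstsq(np.c_[d1,-d2],o2-o1,rcond=None)[0]
    a,b=o1+d1*s[0],o2+d2*s[1]; return (a+b)/2,np.linalg.norm(a-b)
E
python3 - <<'E'
from h import *
ims=[]
for n in ['side','top','wrist']:
    c=cam(n,n+'0.png'); print(n,[k for k in c],c['fovy'],c['cx'],c['cy'],'cam at',ray(c,256,192)[0].round(3),ray(c,256,192)[1].round(3))
    ims.append(c['frame'])
print(ctrl.get_obs())
E
```

```text
pics
side ['frame', 'fovy', 'cx', 'cy', 'world_to_cam'] 57.59903507820739 254.09979170869 182.02816420619547 cam at [0.131 0.334 0.547] [ 0.615 -0.43  -0.661]
top ['frame', 'fovy', 'cx', 'cy', 'world_to_cam'] 47.69259448275591 264.32134751570266 185.96020383659854 cam at [0.493 0.024 0.976] [ 0.062  0.024 -0.998]
wrist ['frame', 'fovy', 'cx', 'cy', 'world_to_cam'] 60.40932025012151 256.60516483034246 189.8408138473971 cam at [0.091 0.547 0.385] [ 0.242 -0.076 -0.967]
{'time_s': 0.15, 'qpos': array([ 1.21040969e+00,  3.00339899e-01,  1.52144317e+00, -3.04924258e-06,
        1.32072663e+00, -6.66016163e-02]), 'joint_vel': array([-7.07322391e-05, -5.40754353e-04, -1.64917760e-03,  1.31484209e-03,
        1.99104012e-03,  5.23012612e-04]), 'tau': array([ 9.18011356e-04, -5.31967735e+01, -3.52818668e+01,  7.08280876e-02,
        2.35803262e-02, -7.26897360e-05]), 'ee_pos': array([0.15919753, 0.52623651, 0.20501665]), 'eef_rot': array([-3.14153457e+00,  9.15207654e-04,  1.27701209e+00]), 'force': array([ 0.32905878,  0.60162777, -0.52844247]), 'moment': array([ 0.01127337,  0.02695853, -0.00606187]), 'grip_width': 0.09398241651526344}
```

View pics/side0.png

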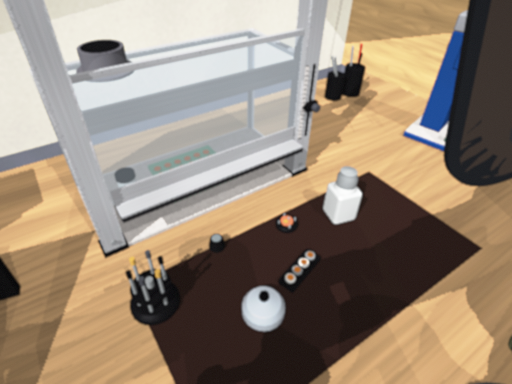

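View pics/top0.png

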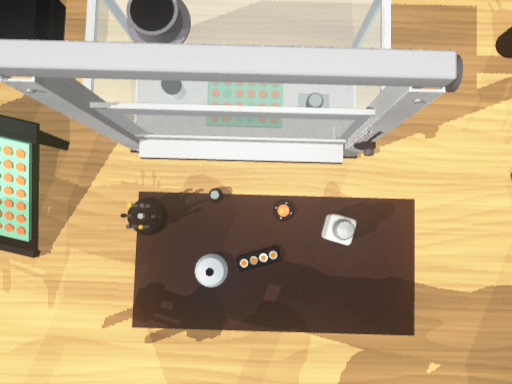

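```bash
python3 - <<'E'
import cv2,numpy as np
s=cv2.imread('pics/side0.png');t=cv2.imread('pics/top0.png')
a=cv2.resize(s[85:185,270:335],None,fx=6,fy=6,interpolation=cv2.INTER_CUBIC)
b=cv2.resize(t[120:170,325:390],None,fx=6,fy=6,interpolation=cv2.INTER_CUBIC)
d=cv2.resize(t[120:170,125:190],None,fx=6,fy=6,interpolation=cv2.INTER_CUBIC)
cv2.imwrite('pics/c1.png',np.hstack([a,np.vstack([b,d])]))
E
```

```text
(no output)
```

View pics/c1.png

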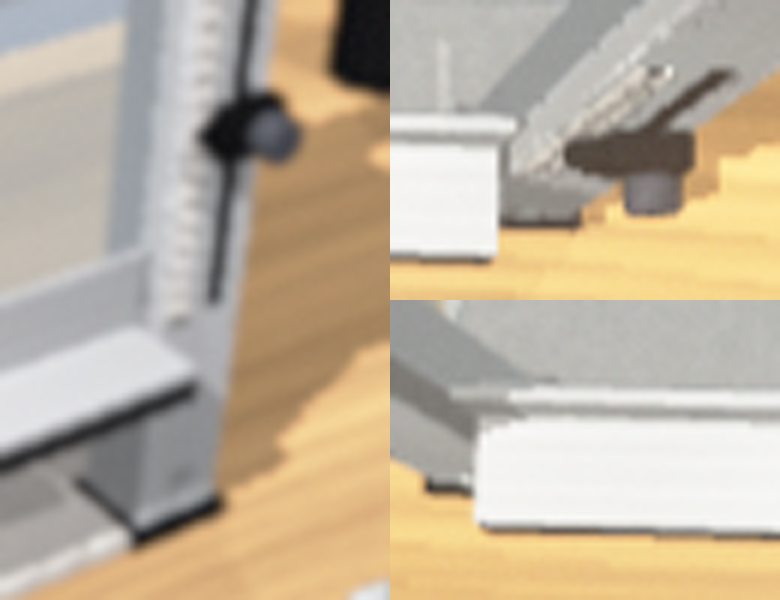

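```bash
python3 - <<'E'
from h import *
s=cam('side');t=cam('top')
print('tip',tri(s,(302.9,107.4),t,(353.8,144.3)))
r=tri(s,(302,147.9),t,(342.4,162.5));print('lip right top(al)',r)
z=r[0][2]
print('lip left',onplane(t,139.3,157.2,2,z), onplane(t,342.4,162.5,2,z))
# left lip corner by side
for n,uv in dict(screw=(146,215),disp=(340,228),holder=(284,211),loupe=(215,195)).items(): print(n,onplane(t,*uv,2,{'screw':.02,'disp':.126,'holder':.019,'loupe':.02}[n]).round(3))
for z in(.02,.034): print(z,onplane(t,139.3,157.2,2,z), onplane(t,342.4,162.5,2,z))
E
```

```text
tip (array([ 0.6333194 , -0.13324942,  0.19289213]), np.float64(0.0009432799675036256))
lip right top(al) (array([ 0.61272001, -0.12770758,  0.10216539]), np.float64(0.002090991504621373))
lip left [0.61127418 0.28349442 0.10216539] [ 0.61202298 -0.12848788  0.10216539]
screw [0.495 0.287 0.02 ]
disp [ 0.48  -0.122  0.126]
holder [ 0.512 -0.016  0.019]
loupe [0.543 0.137 0.02 ]
0.02 [0.62237975 0.30789175 0.02      ] [ 0.62319896 -0.14282829  0.02      ]
0.034 [0.62048749 0.30373474 0.034     ] [ 0.6212947  -0.14038485  0.034     ]
```

Request:
play_rows(steps=[[[0,0,-2,-0.05,0.015,0,0.5],[0,0,-4,-0.1,0.03,0,0],[0,0,-6,-0.17,0.05,0,0],[0,0,-8,-0.24,0.07,0,0],[0,0,-10,-0.31,0.095,0,0],[0,0,-12,-0.38,0.116,0,0],[0,0,-12,-0.38,0.116,0,0]]])

```text
time_s: 0.83
ee_pos: [0.1582, 0.5271, 0.3283]
eef_rot: [2.757, -0.118, 1.301]
force: [0.5, 1.2, 0.5]
grip_width: 0.0508
```

```bash
python3 - <<'E'
from h import *
from scipy.spatial.transform import Rotation as R
o=ctrl.get_obs(); print({k:np.round(v,4) for k,v in o.items()})
q=o['qpos'];Re=R.from_euler('xyz',o['eef_rot'])
for s4 in(1,-1):
  F=R.from_euler('ZYZYZ',[q[0],q[1]+q[2],s4*q[3],q[4],q[5]+np.pi]) if 0 else R.from_rotvec([0,0,q[0]])*R.from_rotvec([0,q[1]+q[2],0])*R.from_rotvec([0,0,s4*q[3]])*R.from_rotvec([0,q[4],0])*R.from_rotvec([0,0,s4*0+q[5]+np.pi])
  for s6 in (1,-1):
    F=R.from_rotvec([0,0,q[0]])*R.from_rotvec([0,q[1]+q[2],0])*R.from_rotvec([0,0,s4*q[3]])*R.from_rotvec([0,q[4],0])*R.from_rotvec([0,0,s6*q[5]+np.pi])
    print(s4,s6,(F.inv()*Re).magnitude())
t=cam('top')
print('cover',onplane(t,210,270,2,.05),'cups',onplane(t,258,260,2,.02))
E
```

```text
{'time_s': np.float64(0.8333), 'qpos': array([ 1.402 ,  0.1938,  1.4198, -0.3968,  1.4604,  0.1545]), 'joint_vel': array([-0.0543,  0.031 ,  0.046 ,  0.1327, -0.0486, -0.0613]), 'tau': array([  1.1168, -47.0639, -36.1113,  -2.5665,   0.4278,   0.7665]), 'ee_pos': array([0.1582, 0.5271, 0.3283]), 'eef_rot': array([ 2.7571, -0.1179,  1.3013]), 'force': array([0.5293, 1.2323, 0.49  ]), 'moment': array([0.0126, 0.1992, 0.0374]), 'grip_width': np.float64(0.0508)}
1 1 3.765588827202331e-16
1 -1 0.30894523157395076
-1 1 0.7936175556703372
-1 -1 0.816247580077992
cover [0.38311454 0.13784255 0.05      ] cups [0.40407783 0.03776488 0.02      ]
```

```bash
cat >> h.py <<'E'
from scipy.spatial.transform import Rotation as R
def rows(p,Rt,n=4):
    o=ctrl.get_obs();R0=R.from_euler('xyz',o['eef_rot'])
    d=R0.inv().apply(np.array(p)-o['ee_pos'])*100; w=(R0.inv()*Rt).as_rotvec()
    print('shift',d.round(2),'rot',w.round(3),'ang',np.linalg.norm(w).round(2),'dist cm',np.linalg.norm(d).round(1))
E
python3 - <<'E'
from h import *
rows([.38,-.05,.42],R.from_euler('xyz',[np.pi,0,0.1]))
E
```

```text
shift [-48.28  39.71  -0.29] rot [ 0.264 -0.326  1.163] ang 1.24 dist cm 62.5
```

Request:
play_rows(steps=[[[-2.8,2.3,0,0.015,-0.019,0.068,0],[-5.7,4.7,0,0.031,-0.038,0.137,0],[-8.5,7,0,0.047,-0.058,0.205,0],[-11.4,9.3,-0.1,0.062,-0.077,0.274,0],[-14.2,11.7,-0.1,0.078,-0.096,0.342,0],[-17,14,-0.1,0.093,-0.115,0.41,0],[-19.9,16.4,-0.1,0.109,-0.134,0.479,0],[-22.7,18.7,-0.1,0.124,-0.153,0.547,0],[-25.6,21,-0.2,0.14,-0.173,0.616,0],[-28.4,23.4,-0.2,0.155,-0.192,0.684,0],[-31.2,25.7,-0.2,0.171,-0.211,0.753,0],[-34.1,28,-0.2,0.186,-0.23,0.821,0],[-36.9,30.4,-0.2,0.202,-0.249,0.889,0],[-39.8,32.7,-0.2,0.217,-0.268,0.958,0],[-42.6,35,-0.3,0.233,-0.288,1.026,0],[-45.4,37.4,-0.3,0.248,-0.307,1.095,0],[-48.3,39.7,-0.3,0.264,-0.326,1.163,0],[-48.3,39.7,-0.3,0.264,-0.326,1.163,0]]])

```text
time_s: 2.38
ee_pos: [0.3814, -0.0551, 0.4184]
eef_rot: [-3.138, 0.003, 0.089]
force: [-0.3, -0.0, -0.3]
grip_width: 0.0005
```

```bash
cat >> h.py <<'E'
def Rq(q): 
    r=R.from_rotvec
    return r([0,0,q[0]])*r([0,q[1]+q[2],0])*r([0,0,q[3]])*r([0,q[4],0])*r([0,0,q[5]+np.pi])
def fk(q,k):
    d1,a1,a2,a3,b,L=k; al=q[1]+q[2]
    rr=a1+a2*np.sin(q[1])+a3*np.sin(al)+b*np.cos(al); z=d1+a2*np.cos(q[1])+a3*np.cos(al)-b*np.sin(al)
    return np.array([rr*np.cos(q[0]),rr*np.sin(q[0]),z])+L*Rq(q).apply([0,0,1])
E
python3 - <<'E'
from h import *
from scipy.optimize import least_squares
o=ctrl.get_obs(); q=o['qpos'];p=o['ee_pos'];print(q.round(4),p.round(4),o['eef_rot'].round(3))
D=[([1.21040969,.300339899,1.52144317,0,1.32072663,-.0666016],[.15919753,.52623651,.20501665]),([1.402,.1938,1.4198,-.3968,1.4604,.1545],[.1582,.5271,.3283]),(q,p)]
f=lambda k:np.concatenate([fk(a,[k[0],0,*k[1:]])-b for a,b in D])
for k0 in ([.3,.4,.4,0,.25],[.2,.3,.3,.05,.2]):
    s=least_squares(f,k0);print(s.x.round(4),s.cost**.5, np.linalg.cond(s.jac))
E
```

```text
[-0.2406 -0.1469  1.5192  0.0028  1.7735 -0.3293] [ 0.3814 -0.0551  0.4184] [-3.138e+00  3.000e-03  8.900e-02]
[0.1303 0.4796 0.4448 0.0938 0.1794] 0.03703488605424658 60.257222828291106
[0.1303 0.4796 0.4448 0.0938 0.1794] 0.037034886054246596 60.257220515216595
```

```bash
cat >> h.py <<'E'
def fk(q,k):
    d1,s,a2,a3,b,L=k; al=q[1]+q[2]; c,n=np.cos(q[0]),np.sin(q[0])
    rr=a2*np.sin(q[1])+a3*np.sin(al)+b*np.cos(al); z=d1+a2*np.cos(q[1])+a3*np.cos(al)-b*np.sin(al)
    return np.array([rr*c-s*n,rr*n+s*c,z])+L*Rq(q).apply([0,0,1])
E
python3 - <<'E'
from h import *
from scipy.optimize import least_squares
o=ctrl.get_obs(); q=o['qpos'];p=o['ee_pos']
D=[([1.21040969,.300339899,1.52144317,0,1.32072663,-.0666016],[.15919753,.52623651,.20501665]),([1.402,.1938,1.4198,-.3968,1.4604,.1545],[.1582,.5271,.3283]),(q,p)]
f=lambda k:np.concatenate([fk(a,k)-b for a,b in D])
s=least_squares(f,[.3,.03,.4,.4,0,.25]);k=s.x;print(k.round(4),s.cost**.5, np.linalg.cond(s.jac))
np.save('k.npy',k)
lo=np.array([-3.03,-.79,.23,-1.04,0,-2.55]);hi=np.array([3.03,2.21,2.52,4.18,3.07,2.55])
def ik(p,Rt,q0):
    g=lambda q:np.r_[(fk(q,k)-p)*5,(Rq(q).inv()*Rt).as_rotvec()]
    r=least_squares(g,q0,bounds=(lo,hi));return r.x,r.cost
for tilt in(0,.15,.3,.45):
  t=np.array([np.cos(tilt),0,-np.sin(tilt)]);x=np.array([0,-1,0]);y=np.cross(t,x)
  Rt=R.from_matrix(np.c_[x,y,t])
  for P in ([.635,.03,.075],[.635,.03,.18],[.56,.03,.075],[.5,.03,.3]):
    for q0 in ([0,.2,2,3.1,.8,-1.4],[0,-.3,2.2,3.1,.8,-1.4]):
      qq,c=ik(np.array(P),Rt,q0)
      print(tilt,P,qq.round(2),'%.1e'%c,'wrist',(np.array(P)-k[5]*t).round(3)); 
      if c<1e-6:break
E
```

```text
[0.2213 0.0366 0.4239 0.4475 0.0406 0.2707] 1.3898825270305782e-05 60.48608223562201
0 [0.635, 0.03, 0.075] [-0.02  0.79  2.12  3.12  1.34 -1.57] 5.6e-23 wrist [0.364 0.03  0.075]
0 [0.635, 0.03, 0.18] [-0.02  0.48  2.19  3.12  1.1  -1.56] 1.8e-30 wrist [0.364 0.03  0.18 ]
0 [0.56, 0.03, 0.075] [-0.02  0.77  2.29  3.12  1.5  -1.57] 6.4e-31 wrist [0.289 0.03  0.075]
0 [0.5, 0.03, 0.3] [-0.03 -0.15  2.49  3.1   0.77 -1.54] 2.3e-24 wrist [0.229 0.03  0.3  ]
0.15 [0.635, 0.03, 0.075] [-0.02  0.67  2.15  3.12  1.1  -1.56] 1.7e-27 wrist [0.367 0.03  0.115]
0.15 [0.635, 0.03, 0.18] [-0.02  0.37  2.19  3.12  0.84 -1.56] 9.3e-20 wrist [0.367 0.03  0.22 ]
0.15 [0.56, 0.03, 0.075] [-0.02  0.63  2.33  3.12  1.24 -1.57] 1.8e-18 wrist [0.292 0.03  0.115]
0.15 [0.5, 0.03, 0.3] [-0.03 -0.27  2.45  3.08  0.46 -1.52] 2.7e-18 wrist [0.232 0.03  0.34 ]
0.3 [0.635, 0.03, 0.075] [-0.02  0.57  2.15  3.12  0.84 -1.56] 8.9e-20 wrist [0.376 0.03  0.155]
0.3 [0.635, 0.03, 0.18] [-0.02  0.28  2.16  3.11  0.57 -1.55] 5.7e-30 wrist [0.376 0.03  0.26 ]
0.3 [0.56, 0.03, 0.075] [-0.02  0.5   2.33  3.12  0.96 -1.56] 8.0e-31 wrist [0.301 0.03  0.155]
0.3 [0.5, 0.03, 0.3] [-0.03 -0.33  2.38  3.    0.18 -1.43] 1.6e-30 wrist [0.241 0.03  0.38 ]
0.45 [0.635, 0.03, 0.075] [-0.02  0.48  2.12  3.11  0.58 -1.55] 4.0e-30 wrist [0.391 0.03  0.193]
0.45 [0.635, 0.03, 0.18] [-0.02  0.22  2.11  3.09  0.31 -1.53] 2.5e-24 wrist [0.391 0.03  0.298]
0.45 [0.56, 0.03, 0.075] [-0.02  0.39  2.31  3.11  0.68 -1.56] 1.8e-32 wrist [0.316 0.03  0.193]
0.45 [0.5, 0.03, 0.3] [-0.03 -0.35  2.3   0.3   0.08  1.26] 1.1e-24 wrist [0.256 0.03  0.418]
```

```bash
cat >> h.py <<'E'
from scipy.optimize import least_squares
k=np.load('k.npy')
lo=np.array([-3.03,-.79,.23,-1.04,0,-2.55]);hi=-lo*0+np.array([3.03,2.21,2.52,4.18,3.07,2.55])
def ik(p,Rt,q0):
    g=lambda q:np.r_[(fk(q,k)-p)*5,(Rq(q).inv()*Rt).as_rotvec()]
    r=least_squares(g,q0,bounds=(lo,hi));return r.x,r.cost
def Rtilt(a,yaw=0):
    t=np.array([np.cos(a),0,-np.sin(a)]);x=np.array([0,-1.,0])
    return R.from_rotvec([0,0,yaw])*R.from_matrix(np.c_[x,np.cross(t,x),t])
def jrows(qg,n,upto=None):
    o=ctrl.get_obs();q=o['qpos'];R0=R.from_euler('xyz',o['eef_rot']);pr=None;p0=o['ee_pos']
    for i in range(1,(upto or n)+1):
        qq=q+(qg-q)*i/n;p=fk(qq,k);Rt=Rq(qq)
        w=(R0.inv()*Rt).as_rotvec();d=R0.inv().apply(p-o['ee_pos'])*100
        st=0 if pr is None else (pr.inv()*Rt).magnitude()
        print(i,np.r_[d.round(1),w.round(3)].tolist(),p.round(2),'st %.3f %.3f'%(st,np.linalg.norm(p-p0)));pr=Rt;p0=p
E
python3 - <<'E'
from h import *
qg,c=ik(np.array([.52,.03,.22]),Rtilt(.15),[0,0,2.4,3.1,.7,-1.5]);print(qg.round(3),c)
jrows(qg,38)
E
```

```text
[-0.026  0.044  2.463  3.105  0.786 -1.549] 1.9293740487955969e-28
1 [0.9, -2.2, 1.2, 0.077, 0.023, -0.052] [ 0.39 -0.03  0.41] st 0.000 0.027
2 [1.8, -4.4, 2.3, 0.154, 0.049, -0.099] [ 0.4  -0.01  0.4 ] st 0.094 0.026
3 [2.6, -6.7, 3.1, 0.231, 0.077, -0.141] [0.4  0.01 0.39] st 0.092 0.025
4 [3.4, -8.9, 3.8, 0.308, 0.107, -0.179] [0.41 0.04 0.38] st 0.091 0.024
5 [4.0, -11.1, 4.3, 0.384, 0.14, -0.211] [0.41 0.06 0.38] st 0.089 0.023
6 [4.7, -13.2, 4.7, 0.459, 0.174, -0.239] [0.42 0.08 0.37] st 0.087 0.022
7 [5.3, -15.2, 4.9, 0.534, 0.211, -0.26] [0.42 0.1  0.37] st 0.086 0.021
8 [5.9, -17.2, 4.9, 0.607, 0.249, -0.277] [0.42 0.12 0.37] st 0.084 0.020
9 [6.5, -19.0, 4.8, 0.678, 0.289, -0.288] [0.43 0.14 0.37] st 0.083 0.019
10 [7.1, -20.7, 4.6, 0.748, 0.331, -0.293] [0.43 0.16 0.37] st 0.081 0.018
11 [7.7, -22.2, 4.3, 0.815, 0.375, -0.293] [0.44 0.17 0.38] st 0.080 0.017
12 [8.3, -23.6, 3.9, 0.88, 0.419, -0.286] [0.44 0.19 0.38] st 0.079 0.015
13 [8.9, -24.7, 3.4, 0.942, 0.465, -0.274] [0.45 0.2  0.38] st 0.078 0.014
14 [9.6, -25.7, 2.9, 1.002, 0.511, -0.257] [0.45 0.21 0.39] st 0.077
[... 1101 characters left out ...]
5 0.16 0.38] st 0.075 0.017
30 [19.1, -18.0, 5.2, 1.349, 1.14, 0.676] [0.56 0.14 0.37] st 0.076 0.019
31 [19.2, -16.6, 6.6, 1.328, 1.157, 0.759] [0.56 0.13 0.35] st 0.077 0.020
32 [19.0, -15.2, 8.2, 1.301, 1.17, 0.844] [0.56 0.11 0.34] st 0.077 0.021
33 [18.7, -13.8, 9.8, 1.271, 1.18, 0.928] [0.56 0.1  0.32] st 0.078 0.022
34 [18.3, -12.3, 11.7, 1.235, 1.185, 1.013] [0.55 0.08 0.3 ] st 0.078 0.023
35 [17.6, -11.0, 13.6, 1.196, 1.185, 1.096] [0.55 0.07 0.28] st 0.079 0.024
36 [16.8, -9.6, 15.6, 1.154, 1.182, 1.18] [0.54 0.06 0.26] st 0.079 0.025
37 [15.8, -8.4, 17.7, 1.108, 1.174, 1.262] [0.53 0.04 0.24] st 0.080 0.026
38 [14.6, -7.2, 19.8, 1.059, 1.162, 1.342] [0.52 0.03 0.22] st 0.080 0.027
```

Request:
play_rows(steps=[[[0.9,-2.2,1.2,0.077,0.023,-0.052,0],[1.8,-4.4,2.3,0.154,0.049,-0.099,0],[2.6,-6.7,3.1,0.231,0.077,-0.141,0],[3.4,-8.9,3.8,0.308,0.107,-0.179,0],[4.0,-11.1,4.3,0.384,0.14,-0.211,0],[4.7,-13.2,4.7,0.459,0.174,-0.239,0],[5.3,-15.2,4.9,0.534,0.211,-0.26,0],[5.9,-17.2,4.9,0.607,0.249,-0.277,0],[6.5,-19.0,4.8,0.678,0.289,-0.288,0],[7.1,-20.7,4.6,0.748,0.331,-0.293,0],[7.7,-22.2,4.3,0.815,0.375,-0.293,0],[8.3,-23.6,3.9,0.88,0.419,-0.286,0],[8.9,-24.7,3.4,0.942,0.465,-0.274,0],[9.6,-25.7,2.9,1.002,0.511,-0.257,0],[10.2,-26.5,2.4,1.058,0.559,-0.233,0],[10.9,-27.1,1.9,1.11,0.606,-0.204,0],[11.6,-27.5,1.4,1.158,0.654,-0.17,0],[12.4,-27.8,0.9,1.203,0.701,-0.13,0],[13.1,-27.8,0.6,1.243,0.748,-0.085,0]]])

```text
time_s: 3.97
ee_pos: [0.4881, 0.2327, 0.4127]
eef_rot: [-1.708, -0.582, -0.329]
force: [-0.6, -0.2, 1.0]
grip_width: 0.0006
```

```bash
python3 - <<'E'
from h import *
o=ctrl.get_obs();print(o['qpos'].round(2),o['ee_pos'].round(3),fk(o['qpos'],k).round(3))
qg,c=ik(np.array([.52,.03,.22]),Rtilt(.15),[0,0,2.4,3.1,.7,-1.5])
jrows(qg,19)
E
```

```text
[-0.13 -0.05  1.99  1.56  1.28 -0.94] [0.488 0.233 0.413] [0.488 0.233 0.413]
1 [0.8, 0.2, 0.2, 0.021, 0.067, 0.02] [0.5  0.23 0.42] st 0.000 0.008
2 [1.6, 0.5, 0.2, 0.036, 0.134, 0.043] [0.5  0.23 0.42] st 0.073 0.008
3 [2.3, 0.9, 0.1, 0.047, 0.202, 0.067] [0.51 0.22 0.42] st 0.073 0.009
4 [3.1, 1.6, -0.2, 0.052, 0.269, 0.094] [0.52 0.22 0.42] st 0.073 0.010
5 [3.7, 2.3, -0.6, 0.053, 0.336, 0.122] [0.53 0.21 0.41] st 0.073 0.011
6 [4.3, 3.3, -1.1, 0.048, 0.403, 0.152] [0.53 0.2  0.41] st 0.073 0.012
7 [4.7, 4.4, -1.7, 0.04, 0.469, 0.183] [0.54 0.19 0.4 ] st 0.074 0.013
8 [5.1, 5.6, -2.4, 0.026, 0.534, 0.217] [0.54 0.18 0.4 ] st 0.074 0.015
9 [5.3, 6.9, -3.3, 0.008, 0.597, 0.252] [0.55 0.17 0.39] st 0.075 0.016
10 [5.3, 8.4, -4.2, -0.014, 0.659, 0.288] [0.55 0.15 0.38] st 0.075 0.017
11 [5.2, 9.9, -5.2, -0.04, 0.719, 0.326] [0.56 0.14 0.37] st 0.076 0.018
12 [4.9, 11.6, -6.2, -0.07, 0.778, 0.365] [0.56 0.13 0.35] st 0.076 0.020
13 [4.5, 13.3, -7.4, -0.104, 0.834, 0.405] [0.56 0.11 0.34] st 0.077 0.021
14 [3.8, 15.0, -8.6, -0.142, 0.888, 0.447] [0.56 0.1  0.32] st 0.077 0.022
15 [2.9, 16.8, -9.8, -0.182, 0.939, 0.49] [0.55 0.08 0.3 ] st 0.078 0.023
16 [1.8, 18.5, -11.1, -0.226, 0.989, 0.534] [0.55 0.07 0.28] st 0.078 0.024
17 [0.5, 20.3, -12.4, -0.272, 1.035, 0.579] [0.54 0.06 0.26] st 0.079 0.025
18 [-0.9, 22.0, -13.7, -0.321, 1.079, 0.625] [0.53 0.04 0.24] st 0.079 0.026
19 [-2.6, 23.6, -15.1, -0.372, 1.12, 0.672] [0.52 0.03 0.22] st 0.079 0.027
```

Tracks the plan exactly.

Request:
play_rows(steps=[[[0.8,0.2,0.2,0.021,0.067,0.02,0],[1.6,0.5,0.2,0.036,0.134,0.043,0],[2.3,0.9,0.1,0.047,0.202,0.067,0],[3.1,1.6,-0.2,0.052,0.269,0.094,0],[3.7,2.3,-0.6,0.053,0.336,0.122,0],[4.3,3.3,-1.1,0.048,0.403,0.152,0],[4.7,4.4,-1.7,0.04,0.469,0.183,0],[5.1,5.6,-2.4,0.026,0.534,0.217,0],[5.3,6.9,-3.3,0.008,0.597,0.252,0],[5.3,8.4,-4.2,-0.014,0.659,0.288,0],[5.2,9.9,-5.2,-0.04,0.719,0.326,0],[4.9,11.6,-6.2,-0.07,0.778,0.365,0],[4.5,13.3,-7.4,-0.104,0.834,0.405,0],[3.8,15.0,-8.6,-0.142,0.888,0.447,0],[2.9,16.8,-9.8,-0.182,0.939,0.49,0],[1.8,18.5,-11.1,-0.226,0.989,0.534,0],[0.5,20.3,-12.4,-0.272,1.035,0.579,0],[-0.9,22.0,-13.7,-0.321,1.079,0.625,0],[-2.6,23.6,-15.1,-0.372,1.12,0.672,0],[-2.6,23.6,-15.1,-0.372,1.12,0.672,0]]])

```text
time_s: 5.63
ee_pos: [0.5175, 0.0281, 0.2165]
eef_rot: [-1.73, 0.001, -1.577]
force: [-0.4, 0.2, 0.5]
grip_width: 0.0005
```

```bash
python3 - <<'E'
from h import *
o=ctrl.get_obs();print(o['qpos'].round(2),o['ee_pos'].round(3),o['force'])
w=cam('wrist','w1.png');s=cam('side','s1.png')
cv2.imwrite('pics/c2.png',np.hstack([cv2.resize(w['frame'],(400,300)),cv2.resize(s['frame'],(400,300))]))
print('tip in wrist',proj(w,[.629,-.133,.193]),'lip R und',proj(w,[.612,-.128,.088]),'lip mid',proj(w,[.612,.03,.088]))
rows([.54,.03,.066],Rtilt(.15))
E
```

```text
[-0.03  0.04  2.47  3.11  0.78 -1.55] [0.518 0.028 0.217] [-0.40646637  0.24516539  0.48787781]
tip in wrist [430.45179729 192.81828262] lip R und [411.90977468 295.52608563] lip mid [254.17329677 296.22606202]
shift [-0.06 14.94  4.32] rot [ 0. -0.  0.] ang 0.0 dist cm 15.6
```

View pics/c2.png

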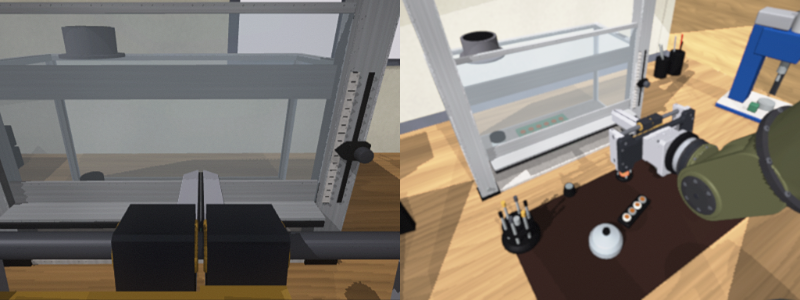

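```bash
python3 - <<'E'
import cv2
w=cv2.imread('pics/w1.png')
cv2.imwrite('pics/c3.png',cv2.resize(w[170:320,390:490],None,fx=4,fy=4,interpolation=cv2.INTER_CUBIC))
E
```

```text
(no output)
```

View pics/c3.png

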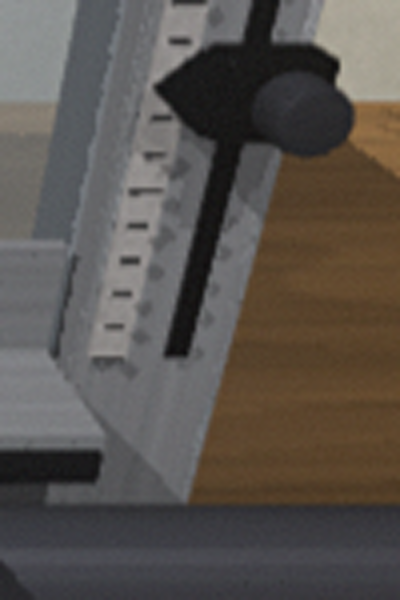

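Request:
play_rows(steps=[[[0,1.5,0.4,0,0,0,0],[0,3.5,1,0,0,0,0],[0,5.5,1.6,0,0,0,0],[0,7.5,2.2,0,0,0,0],[0,9.5,2.8,0,0,0,0],[0,11.5,3.3,0,0,0,0],[0,13,3.7,0,0,0,0],[0,14.2,4.1,0,0,0,0],[0,14.9,4.3,0,0,0,0],[0,14.9,4.3,0,0,0,0]]])

```text
time_s: 6.57
ee_pos: [0.5405, 0.0294, 0.0653]
eef_rot: [-1.721, -0.0, -1.57]
force: [0.4, -0.9, 0.1]
grip_width: 0.0004
```

Request:
play_rows(steps=[[[0,-0.3,2,0,0,0,0],[0,-0.7,4.5,0,0,0,0],[0,-1.05,7,0,0,0,0],[0,-1.3,8.5,0,0,0,0],[0,-1.41,9.3,0,0,0,0],[0,-1.41,9.3,0,0,0,0],[0,-1.41,9.3,0,0,0,0]]])

```text
time_s: 7.15
ee_pos: [0.6341, 0.0294, 0.0655]
eef_rot: [-1.721, -0.0, -1.57]
force: [0.5, -0.1, -0.8]
grip_width: 0.0006
```

```bash
python3 - <<'E'
from h import *
o=ctrl.get_obs();print(o['qpos'].round(2),o['ee_pos'].round(4),o['force'].round(2))
w=cam('wrist','w2.png');s=cam('side','s2.png')
cv2.imwrite('pics/c4.png',np.hstack([cv2.resize(w['frame'],(400,300)),cv2.resize(s['frame'][90:240,90:290],(400,300))]))
rows(o['ee_pos']+[0,0,.10],Rtilt(.15))
E
```

```text
[-0.02  0.7   2.14  3.12  1.12 -1.56] [0.6341 0.0294 0.0655] [ 0.52 -0.12 -0.78]
shift [ 0.   -9.94 -1.47] rot [0.001 0.001 0.   ] ang 0.0 dist cm 10.0
```

View pics/c4.png

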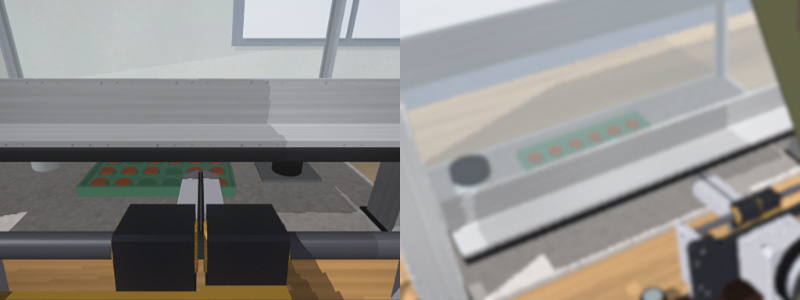

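Request:
play_rows(steps=[[[0,-0.25,-0.04,0,0,0,0],[0,-0.5,-0.07,0,0,0,0],[0,-0.75,-0.11,0,0,0,0],[0,-0.95,-0.14,0,0,0,0],[0,-1.1,-0.17,0,0,0,0],[0,-1.25,-0.19,0,0,0,0],[0,-1.4,-0.21,0,0,0,0],[0,-1.55,-0.23,0,0,0,0],[0,-1.7,-0.26,0,0,0,0],[0,-1.9,-0.29,0,0,0,0],[0,-2.1,-0.31,0,0,0,0],[0,-2.35,-0.35,0,0,0,0],[0,-2.6,-0.39,0,0,0,0],[0,-2.9,-0.43,0,0,0,0],[0,-3.2,-0.47,0,0,0,0],[0,-3.5,-0.52,0,0,0,0],[0,-3.75,-0.56,0,0,0,0],[0,-3.9,-0.58,0,0,0,0],[0,-4,-0.6,0,0,0,0],[0,-4,-0.6,0,0,0,0]]])

```text
time_s: 8.92
ee_pos: [0.6337, 0.0295, 0.1058]
eef_rot: [-1.722, 0.0, -1.57]
force: [-3.5, 0.3, -2.2]
grip_width: 0.0006
```

```bash
python3 - <<'E'
from h import *
o=ctrl.get_obs();print(o['qpos'].round(2),o['ee_pos'].round(4),o['force'].round(2))
w=cam('wrist','w3.png');s=cam('side','s3.png');t=cam('top','t3.png')
c=[s['frame'][60:180,220:330], ]
a=cv2.resize(s['frame'][85:185,255:335],None,fx=5,fy=5,interpolation=cv2.INTER_CUBIC)
b=cv2.resize(w['frame'],(400,300))
cv2.imwrite('pics/c5.png',np.hstack([a,np.vstack([b,np.zeros((200,400,3),np.uint8)])]))
# sub-pixel dark band (rubber) rows in the wrist picture at columns clear of fingers
g=cv2.cvtColor(w['frame'],cv2.COLOR_BGR2GRAY).astype(int)
for u in (60,130,380):
    m=np.where(g[60:290,u]<45)[0]+60; print(u,m[:1],m[-1:],m.size)
    for v in m[[0,-1]] if m.size else []: print(onplane(w,u,v,0,.6117).round(4))
E
```

```text
[-0.02  0.58  2.17  3.12  1.03 -1.56] [0.6337 0.0295 0.1058] [-3.46  0.29 -2.25]
60 [215] [231] 17
[0.6117 0.1261 0.1299]
[0.6117 0.1282 0.1208]
130 [215] [231] 17
[0.6117 0.0916 0.1299]
[0.6117 0.0929 0.1209]
380 [215] [250] 36
[ 0.6117 -0.0313  0.13  ]
[ 0.6117 -0.0343  0.1098]
```

View pics/c5.png

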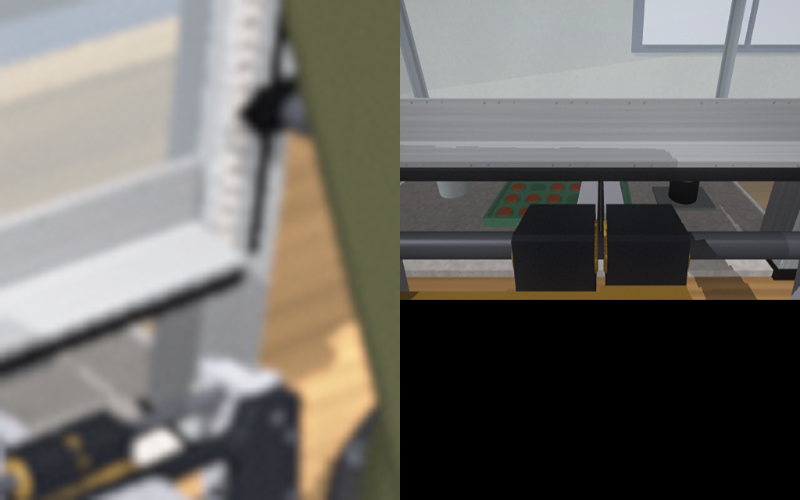

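Request:
play_rows(steps=[[[0,-0.12,-0.02,0,0,0,0],[0,-0.35,-0.05,0,0,0,0],[0,-0.7,-0.11,0,0,0,0],[0,-1.1,-0.17,0,0,0,0],[0,-1.55,-0.23,0,0,0,0],[0,-2,-0.3,0,0,0,0],[0,-2.45,-0.37,0,0,0,0],[0,-2.9,-0.44,0,0,0,0],[0,-3.35,-0.51,0,0,0,0],[0,-3.8,-0.57,0,0,0,0],[0,-4.25,-0.64,0,0,0,0],[0,-4.7,-0.71,0,0,0,0],[0,-5.15,-0.78,0,0,0,0],[0,-5.6,-0.84,0,0,0,0],[0,-6,-0.91,0,0,0,0],[0,-6.35,-0.96,0,0,0,0],[0,-6.62,-1,0,0,0,0],[0,-6.8,-1.03,0,0,0,0],[0,-6.9,-1.04,0,0,0,0],[0,-6.9,-1.04,0,0,0,0]]])

```text
time_s: 10.73
ee_pos: [0.634, 0.0295, 0.1759]
eef_rot: [-1.721, -0.0, -1.57]
force: [-3.3, 0.5, -2.4]
grip_width: 0.0004
```

```bash
python3 - <<'E'
from h import *
o=ctrl.get_obs();print(o['qpos'].round(2),o['ee_pos'].round(4),o['force'].round(2))
w=cam('wrist','w4.png')
g=cv2.cvtColor(w['frame'],cv2.COLOR_BGR2GRAY).astype(int)
for u in (60,130):
    m=np.where(g[60:290,u]<45)[0]+60; print(u,m)
    for v in (m[0]-.5,m[-1]+.5): print(onplane(w,u,v,0,.6117).round(4))
E
```

```text
[-0.02  0.38  2.19  3.11  0.85 -1.56] [0.634  0.0295 0.1759] [-3.29  0.53 -2.42]
60 [215 216 218 219 220 221 222 223 224 225 226 227 228 229 230 231 243 244
 245 246 247 248 249 250 251 252 253 254 255 256 257 258 259 260 261 262
 263 264 265 266]
[0.6117 0.1258 0.2003]
[0.6117 0.133  0.1696]
130 [215 217 218 219 220 221 222 223 224 225 226 227 228 229 230 231]
[0.6117 0.0914 0.2003]
[0.6117 0.0929 0.1908]
```

Request:
play_rows(steps=[[[0,0.3,0.05,0,0,0,0],[0,0.8,0.12,0,0,0,0],[0,1.2,0.18,0,0,0,0],[0,1.2,0.18,0,0,0,0],[0,1.5,-2,0,0,0,0],[0,1.95,-5,0,0,0,0],[0,2.4,-8,0,0,0,0],[0,2.6,-9.2,0,0,0,0],[0,2.6,-9.2,0,0,0,0],[0,2.6,-9.2,0,0,0,0]]])

```text
time_s: 11.62
ee_pos: [0.5397, 0.0293, 0.1643]
eef_rot: [-1.72, -0.0, -1.57]
force: [1.0, -1.0, -0.2]
grip_width: 0.0007
```

```bash
python3 - <<'E'
from h import *
o=ctrl.get_obs();print(o['qpos'].round(2),o['ee_pos'].round(4),o['force'].round(2))
w=cam('wrist','w5.png')
p=proj(w,[.629,-.133,.193]);print(p,proj(w,[.6117,-.128,.1907]))
u,v=int(p[0]),int(p[1]);u0,v0=max(0,u-65),max(0,v-45);print(u0,v0)
cv2.imwrite('pics/c6.png',cv2.resize(w['frame'][v0:v0+90,u0:u0+120],None,fx=6,fy=6,interpolation=cv2.INTER_CUBIC))
g=cv2.cvtColor(w['frame'],cv2.COLOR_BGR2GRAY).astype(int)
for x in range(380,430,6): print(x,g[v-30:v+20,x].tolist()) if x in(386,398) else 0
E
```

```text
[-0.03  0.29  2.42  3.11  0.99 -1.56] [0.5397 0.0293 0.1643] [ 0.97 -1.02 -0.17]
[460.32173325 145.92270935] [466.00110022 155.01815319]
395 100
386 [150, 151, 149, 146, 145, 141, 142, 144, 143, 143, 143, 142, 163, 173, 167, 167, 167, 167, 168, 166, 167, 171, 160, 146, 144, 142, 145, 127, 77, 45, 46, 40, 42, 42, 42, 41, 41, 41, 38, 37, 90, 180, 199, 198, 197, 194, 193, 190, 192, 195]
398 [147, 146, 147, 142, 139, 141, 142, 143, 144, 142, 142, 139, 159, 171, 166, 165, 166, 164, 166, 167, 169, 168, 159, 143, 140, 140, 143, 127, 77, 44, 46, 41, 42, 40, 42, 41, 40, 39, 37, 36, 88, 172, 195, 193, 194, 194, 197, 193, 193, 191]
```

View pics/c6.png

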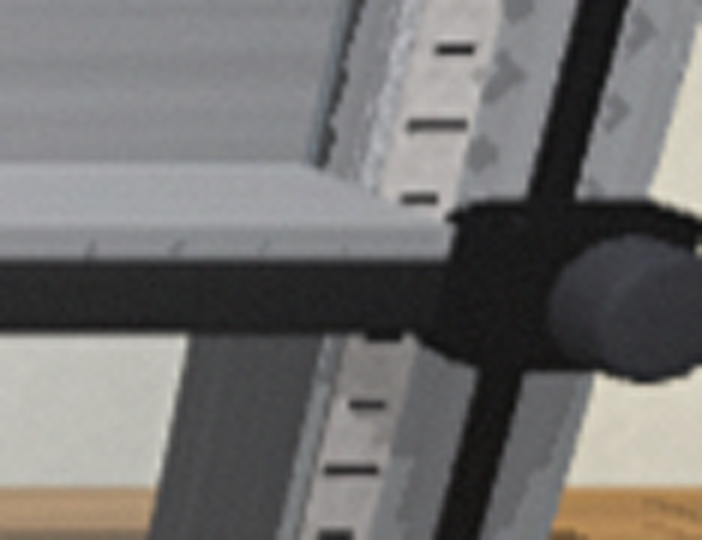

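Request:
play_rows(steps=[[[0,1.5,0.2,0,0,0,0],[0,3.5,0.5,0,0,0,0],[0,5.5,0.8,0,0,0,0],[0,6.9,1,0,0,0,0],[0,6.9,1,0,0,0,0],[0,6.9,1,0,0,0,0]]])

```text
time_s: 12.17
ee_pos: [0.5405, 0.0293, 0.0941]
eef_rot: [-1.721, -0.0, -1.57]
force: [0.1, 0.5, 0.4]
grip_width: 0.0004
```

```bash
python3 - <<'E'
from h import *
o=ctrl.get_obs();print(o['ee_pos'].round(4),o['force'].round(2))
w=cam('wrist','w6.png');print('cam',ray(w,256,192)[0].round(4))
p=proj(w,[.629,-.133,.193]);print(p)
u,v=int(p[0]),int(p[1]);u0,v0=max(0,u-65),max(0,v-45);print(u0,v0)
cv2.imwrite('pics/c7.png',cv2.resize(w['frame'][v0:v0+90,u0:u0+120],None,fx=6,fy=6,interpolation=cv2.INTER_CUBIC))
E
```

```text
[0.5405 0.0293 0.0941] [0.09 0.55 0.41]
cam [0.3739 0.029  0.1927]
[484.6964531   50.04498412]
419 5
```

View pics/c7.png

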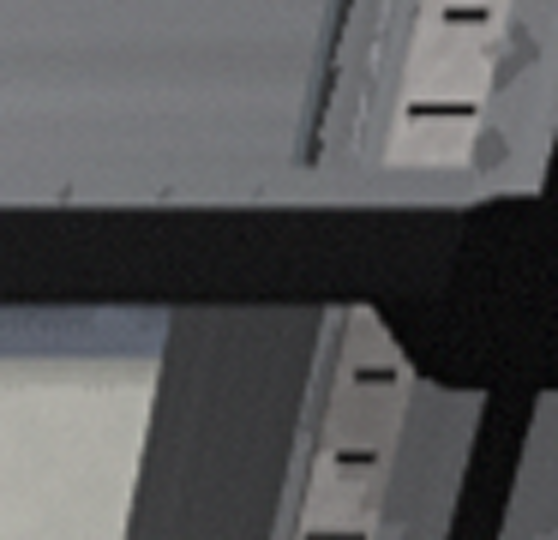

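```bash
python3 - <<'E'
from h import *
w=cam('wrist');g=cv2.cvtColor(w['frame'],cv2.COLOR_BGR2GRAY).astype(float)
def cross(col,a,b,th):
    for v in range(a,b):
        if (col[v]-th)*(col[v+1]-th)<0: return v+(th-col[v])/(col[v+1]-col[v])
for u in (430,445,460):
    v=cross(g[:,u],45,65,(g[48,u]+g[62,u])/2);print('lip',u,v,onplane(w,u,v,0,.6117)[2].round(4))
for u in (503,504,506,508): print(u,g[25:85,u].astype(int).tolist())
for u in (495,497,498,499,504,505,506,507,508):
    vt=cross(g[:,u],30,48,70); vb=cross(g[:,u],52,85,60)
    for X in (.616,.629):
        zs=[onplane(w,u,v,0,X)[2] for v in(vt,vb) if v]; print(u,vt,vb,X,np.round(zs,4),np.mean(zs).round(4))
E
```

```text
lip 430 56.739583333333336 0.1899
lip 445 56.8780487804878 0.1898
lip 460 56.7037037037037 0.1899
503 [119, 118, 119, 118, 118, 116, 102, 110, 118, 119, 120, 120, 123, 103, 53, 12, 14, 16, 10, 14, 13, 15, 20, 15, 12, 11, 12, 17, 10, 16, 11, 14, 16, 14, 11, 14, 13, 18, 13, 15, 12, 14, 10, 14, 12, 16, 12, 11, 13, 16, 11, 15, 12, 11, 13, 13, 12, 12, 9, 13]
504 [117, 117, 117, 116, 118, 118, 116, 119, 121, 119, 122, 122, 125, 106, 55, 13, 11, 13, 12, 15, 13, 13, 14, 14, 14, 12, 15, 15, 16, 14, 14, 15, 17, 14, 10, 15, 12, 15, 14, 10, 12, 14, 12, 12, 17, 10, 12, 13, 14, 11, 12, 12, 7, 9, 9, 11, 12, 10, 18, 24]
506 [120, 123, 121, 123, 124, 122, 124, 123, 125, 123, 124, 126, 124, 105, 52, 14, 13, 13, 16, 15, 13, 15, 12, 15, 16, 14, 15, 14, 15, 14, 11, 16, 11, 11, 14, 13, 11, 16, 15, 16, 12, 11, 9, 12, 14, 8, 9, 13, 8, 7, 11, 18, 28, 51, 60, 73, 80, 81, 81, 84]
508 [124, 124, 123, 122, 123, 123, 124, 123, 122, 120, 121, 122, 107, 62, 26, 16, 16, 15, 13, 16, 17, 12, 13, 15, 14, 11, 15, 15, 14, 15, 11, 14, 13, 10, 13, 18, 18, 11, 18, 15, 9, 8, 15, 15, 11, 12, 33, 70, 81, 76, 79, 83, 83, 82, 84
[... 347 characters left out ...]
11111111111 0.629 [0.2005 0.1796] 0.1901
499 39.431372549019606 None 0.616 [0.2005] 0.2005
499 39.431372549019606 None 0.629 [0.2009] 0.2009
504 38.705882352941174 None 0.616 [0.201] 0.201
504 38.705882352941174 None 0.629 [0.2014] 0.2014
505 38.714285714285715 82.42857142857143 0.616 [0.201  0.1731] 0.1871
505 38.714285714285715 82.42857142857143 0.629 [0.2014 0.1721] 0.1867
506 38.660377358490564 None 0.616 [0.201] 0.201
506 38.660377358490564 None 0.629 [0.2014] 0.2014
507 38.4 75.4 0.616 [0.2012 0.1778] 0.1895
507 38.4 75.4 0.629 [0.2016 0.177 ] 0.1893
508 37.82222222222222 71.72972972972973 0.616 [0.2015 0.1802] 0.1909
508 37.82222222222222 71.72972972972973 0.629 [0.202  0.1795] 0.1907
```

```bash
python3 - <<'E'
from h import *
g=cv2.imread('pics/w6.png',0)
print('rows',list(range(32,44)),list(range(54,78)))
for u in range(480,512,2): print(u,g[32:44,u].tolist(),g[54:78,u].tolist())
g5=cv2.imread('pics/w5.png',0)
print('w5')
for u in range(462,512,4): print(u,g5[126:142,u].tolist(),g5[150:170,u].tolist())
E
```

```text
rows [32, 33, 34, 35, 36, 37, 38, 39, 40, 41, 42, 43] [54, 55, 56, 57, 58, 59, 60, 61, 62, 63, 64, 65, 66, 67, 68, 69, 70, 71, 72, 73, 74, 75, 76, 77]
480 [118, 116, 114, 108, 114, 115, 114, 74, 29, 23, 21, 22] [15, 39, 108, 118, 107, 102, 104, 106, 108, 109, 111, 110, 72, 26, 60, 99, 103, 100, 101, 103, 102, 101, 102, 103]
482 [124, 114, 112, 112, 112, 114, 116, 74, 30, 19, 20, 17] [14, 10, 11, 30, 54, 91, 110, 110, 110, 111, 112, 111, 76, 27, 61, 100, 106, 102, 102, 103, 106, 102, 105, 105]
484 [139, 119, 112, 113, 113, 118, 120, 75, 31, 23, 20, 21] [17, 13, 15, 13, 10, 15, 32, 53, 95, 106, 110, 106, 73, 34, 65, 98, 107, 104, 109, 106, 109, 108, 109, 108]
486 [139, 119, 111, 115, 113, 115, 115, 75, 28, 21, 20, 25] [16, 10, 13, 13, 10, 8, 10, 9, 16, 32, 56, 94, 114, 113, 110, 107, 105, 109, 106, 95, 91, 89, 88, 84]
488 [139, 119, 112, 111, 115, 114, 117, 74, 30, 20, 20, 17] [16, 15, 12, 13, 12, 10, 11, 12, 14, 11, 11, 18, 30, 47, 78, 85, 84, 82, 84, 84, 84, 83, 85, 83]
490 [143, 121, 112, 114, 113, 115, 118, 76, 27, 22, 23, 18] [18, 15, 8, 16, 13, 11, 14, 12, 15, 10, 8, 10, 9, 18, 6
[... 2986 characters left out ...]
156, 204, 209, 206, 204, 206, 207, 206]
498 [143, 141, 140, 141, 140, 142, 121, 63, 25, 26, 24, 26, 22, 37, 57, 65] [58, 54, 54, 52, 56, 53, 53, 53, 52, 52, 49, 41, 47, 139, 196, 206, 207, 207, 204, 202]
502 [139, 140, 135, 134, 138, 148, 131, 65, 21, 21, 28, 25, 26, 45, 59, 66] [54, 51, 54, 55, 51, 51, 52, 49, 48, 51, 50, 50, 38, 49, 179, 210, 205, 202, 204, 205]
506 [207, 208, 209, 210, 207, 209, 211, 184, 99, 27, 19, 25, 23, 26, 38, 58] [51, 52, 51, 50, 52, 51, 53, 47, 51, 49, 48, 41, 46, 139, 198, 208, 204, 203, 203, 203]
510 [208, 207, 210, 205, 207, 207, 207, 210, 211, 137, 43, 19, 18, 22, 23, 40] [49, 51, 49, 52, 51, 48, 52, 50, 48, 44, 45, 108, 182, 208, 208, 207, 206, 207, 204, 203]
```

Request:
play_rows(steps=[[[0,0.1,-1,0,0,0,0],[0,-0.5,-2.1,0,0,0,0],[0,-2.5,-2.4,0,0,0,0],[0,-5,-2.8,0,0,0,0],[0,-7.5,-3.2,0,0,0,0],[0,-10,-3.6,0,0,0,0],[0,-11.5,-3.8,0,0,0,0],[0,-12.2,-3.9,0,0,0,0],[0,-12.2,-3.9,0,0,0,0],[0,-12.2,-3.9,0,0,0,0],[0,-12.2,-3.9,0,0,0,0],[0,-12.2,-3.9,0,0,0,0]]])

```text
time_s: 13.27
ee_pos: [0.5196, 0.0293, 0.2211]
eef_rot: [-1.72, -0.0, -1.57]
force: [0.5, -0.1, 0.4]
grip_width: 0.0007
```

```bash
python3 - <<'E'
from h import *
o=ctrl.get_obs();print(o['ee_pos'].round(4),o['force'].round(2),o['time_s'])
w=cam('wrist','w7.png');s=cam('side','s7.png')
a=cv2.resize(w['frame'][100:260,340:512],None,fx=2.3,fy=2.3,interpolation=cv2.INTER_CUBIC)
b=cv2.resize(s['frame'],(400,300)); b=cv2.copyMakeBorder(b,0,a.shape[0]-300,0,0,cv2.BORDER_CONSTANT)
cv2.imwrite('pics/c8.png',np.hstack([a,b]))
for P in ([.6117,-.128,.1899],[.6117,-.128,.1909],[.629,-.133,.1905],[.616,-.133,.1905]): print(proj(w,P).round(1))
g=cv2.cvtColor(w['frame'],cv2.COLOR_BGR2GRAY)
for u in (385,400): 
    m=np.where(g[120:260,u]<50)[0]+120; print(u,m[:1],m[-1:])
E
```

```text
[0.5196 0.0293 0.2211] [ 0.54 -0.14  0.39] 13.2667
[436.3 211.6]
[436.5 210.6]
[432.4 202.6]
[439.6 208.8]
385 [202] [210]
400 [202] [210]
```

View pics/c8.png

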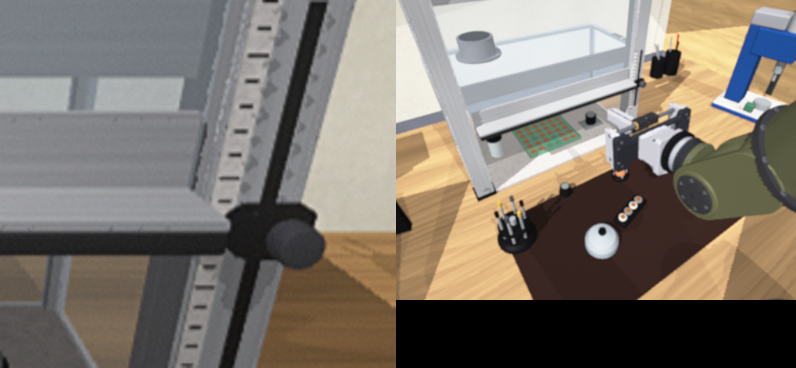

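```bash
python3 -c "
from station import ctrl
print(ctrl.hand_in())"
```

```text
the job is handed in; nothing more can be done
None
```

The sash is up with the underside of its lip level with the pointer tip to about 1 mm. I handed the job in at 13.3 s. I pushed from beneath the lip with the shut fingertips in two smooth lifts, about 10 cm in all. Then I lowered the hand clear of the lip and drew it back.

- **Height, level view:** the wrist camera, held at pointer height, put the underside at 0.190 m and the middle of the pointer slide at 0.1905 m. That is 0.6 to 1 mm low, depending on how it is read, so I did not push again.
- **Height, last view:** after the hand was away, the underside read about 0.191 m, so the sash had stayed.
- **Disagreement:** earlier, rougher estimates of the tip were 0.193 to 0.194 m. These depended more on an uncertain depth, so I trusted the level view.
- **Rest of the scene:** the last pictures showed the hand clear of the sash. The pointer was in place and the bench items I could see looked unmoved; the bottle was hidden behind the arm. The force reading was near zero.

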